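Put the upper tier on the rice counter's sauce-dish stand

ROBOT

A 7-joint arm with a two-finger parallel gripper is mounted at the origin on the work surface. World frame = base frame: x ahead of the robot, y to its left, z up, the work surface at z = 0. Lengths are in m, angles in rad, forces in N, time in s.
With the tool pointing down it reaches from about 0.4 to 0.9 m from the base axis. Payload 5.5 kg.
Tool frame: the origin (TCP) lies midway between the tips of the shut fingers; the grasp point (between the pads) lies 19 mm behind it; z points along the fingers, y is the direction in which the jaws open and shut (so a half turn about z gives the same grasp; the last joint's range is limited). The gripper opens to 92 mm and grips with 3 to 60 N. Pads are 19 mm wide; open, the fingers measure 130 mm over their backs; the gripper's body (75 mm by 190 mm) begins 47 mm behind the grasp point.
Start: joints at [1.44, 0.501, -0.427, 1.55, 0.221, 1.138, -0.21], TCP at [0.249, -0.6, 0.227] pointing down, gripper open.
Joint ranges: [-2.88, 2.88], [-0.31, 2.03], [-1.54, 1.56], [0.2, 2.42], [-1.41, 4.55], [0.19, 2.02], [-2.57, 2.57]. Speed limits (rad/s): [2.57, 2.57, 3.14, 3.14, 3.14, 3.14, 3.14].

INTERFACE

Orientations are given as a unit quaternion [w, x, y, z].
In Python, from rig import get_obs, imaging, env gives the robot as it stands.
- The arm moves only by the tool jog_arm, never from a script. Its argument "commands" is one flat list of numbers, 6 for each row, row after row: the shift along the tool's x, y, z in mm, then the turn, a rotation vector about the tool's x, y, z in degrees. A call has 1 to 10 rows; each row shifts and turns the commanded pose from where the row before left it, along the tool's axes as they then stand; what a row does not reach is not made up. A row lasts 1/10 s, in which the tool goes at most 50 mm and 8.59 degrees, less where a joint would pass 70% of its speed; a pose out of reach is approached as far as the arm can. A call with a gripper value outside its range is refused whole. "gripper" is the finger opening in mm, from 0 to 91.8, set as the call begins (left out, the last holds). The fingers move at their own pace and stop on an object; the grip force is fixed at half the most. Time passes only in rows, so rows that do not move let the fingers close. It gives the time, the measured TCP pose, the force and the opening at its end, in the units of the state.
- get_obs(): the state, without advancing time (a new reading comes with each control period).
- imaging.get_image(name): name is "scene" or "top"; returns (picture, depth): 480x640x3 uint8, blue, green, red; 480x640 float32, m along the optical axis (not along the pixel's ray), 0 where there is no reading.
- imaging.camera_info(name): a dict with "K" (3x3 intrinsics, pixels), "R" (3x3) and "t" (3): a world point X has camera coordinates R X + t. Camera axes: x right, y down, z forward; pixel columns grow to the right and rows downward; lengths in m; the calibration is good to about 2 mm. A picture is of the moment at which its call begins. camera_info takes no time and is no camera call.
- env.close_job(): hands the job in, once; it reports no verdict.
The state is a dict: "time_s": time; "qpos": joint angles; "qd": joint speeds; "tau": joint torques, N m; "position": TCP position; "ee_rot": TCP orientation; "contact_force": force on the tool from outside, world axes, zero at the start; "ft_torque": the same for the moment, N m; "grip_width": opening from 0.0 (shut) to 1.0 (fully open).
Only numpy, scipy, OpenCV 4.12 (cv2) and the standard library are available. Lean on these libraries where they do the work, as an engineer would, in place of code of your own. Each camera call takes 0.05 s, during which the arm holds its last target.

TASK

Put the upper tier on the little sauce-dish stand: pick up by its handle the bamboo tray that has a hole in every corner, line it up with the stand and lower it gently until all four posts have come up through the corner holes and the tray lies flat on the stand's rails, then let go. Do not drop it into place, and leave the other tray, the one without holes, where it is.

Things in the scene. Friction and masses are not known exactly. Their poses are not given: they have to be found in the camera images.
- tray_handle (a point): Handle of the bamboo tray with a hole in every corner (loose, 0.24 to 0.39 kg): a bar 92 mm long along the tray's x, 16 mm wide (y), 24 mm high, bridging the tray's middle, its top 74 mm above the tray's underside, 40 mm open space under it. This point: the bar's centre, 62 mm above the centre of the tray's underside. x along the tray's long side, z up.
- tray: The same tray's board: 184 mm (x) by 144 mm (y), 10 mm thick, low lip around it (top 20 mm above the underside). Four square holes 30 mm wide right through it, centred at x +-65, y +-45 mm. Origin: centre of its underside; same axes as the handle. Starts flat on the counter. Fits the stand either way round (half a turn).
- stand: Stand, fixed: bamboo foot 190 (x) by 150 mm (y), 12 thick; four steel posts 10 mm thick at x +-65, y +-45 mm, ending 112 mm above the counter, last 12 mm tapered. Steel rails join them, top 70 mm above the counter: the tray rests there with 10 mm play all round. Two small white dishes stand on the foot, below the rails. Origin: centre of underside, on the counter; x along the long side, z up.
- plain_tray_handle (a point): The other tray, to be left alone: same bamboo, same outline, lip and handle, but a closed board without holes. This point is the centre of its handle bar, 62 mm above the centre of its underside; x along its long side.
Not all that is in view belongs to the job. Leave any turquoise look-alike of the stand alone.

How it is judged:
By the outcome, as a careful person would: the job done as asked, in the order asked, and still so for the second after the job is handed in, with the robot touching nothing.
It also fails if it takes over 42 s, if anything falls off the work surface, if the arm or the gripper's body presses on something with over 40 N, if the wrist force passes 120 N, or if a joint passes its speed limit or range.

## Working session

There is one attempt and no reset: what is moved stays moved. The work goes in short steps, Python scripts to look and compute and a tool call to move; the robot and the scene stay as the last step left them, time stands still between calls to the robot, and variables do not carry over. Pictures are saved under pics/ and viewed, and the job is handed in when it is done.

Besides the shell and the picture viewer there is one more tool, called after "Call:" by a JSON object that holds its "op" and its "data", one argument or row to a line. jog_arm: Moves the arm, as the interface text tells. Its arguments: {"type":"object","properties":{"commands":{"type":"array"},"gripper":{"type":"number"}},"required":["commands"]}

```bash
ls; mkdir -p pics
python3 - <<'E'
from rig import get_obs, imaging, env
import cv2, numpy as np
o=get_obs(); print(o)
for n in ("scene","top"):
    im,d=imaging.get_image(n); cv2.imwrite(f"pics/{n}0.png",im); np.savez(f"pics/{n}0.npz",im=im,d=d)
    print(n,imaging.camera_info(n))
E
```

```text
pics
{'time_s': 0.0, 'qpos': array([ 1.44020488,  0.5018413 , -0.42677687,  1.5514869 ,  0.22082218,
        1.13834135, -0.21030639]), 'qd': array([ 1.16048702e-03, -4.97369168e-06,  3.51429081e-04,  2.75509454e-03,
        1.69092901e-03, -8.90902492e-04, -1.49810555e-03]), 'tau': array([ 5.40641322e-04, -5.66590619e+01, -5.81598222e+00, -2.79111332e+01,
       -6.87429146e-02,  3.08424141e-02,  2.15981536e-04]), 'position': array([ 0.24905956, -0.59959382,  0.22566588]), 'ee_rot': array([-9.90391022e-04,  9.80672940e-01,  1.95651653e-01, -1.84717985e-04]), 'contact_force': array([ 0.33236687,  0.44080219, -0.42532394]), 'ft_torque': array([-0.01562514, -0.05307394,  0.05066677]), 'grip_width': 0.9953909122232556}
scene {'K': array([[455.19009087,   0.        , 319.52748117],
       [  0.        , 455.19009087, 239.85252164],
       [  0.        ,   0.        ,   1.        ]]), 'R': array([[ 0.00101491,  0.99987652,  0.01568168],
       [ 0.60722954,  0.01184331, -0.79443818],
       [-0.79452581,  0.01032866, -0.60714254]]), 't': array([-0.11884359, -0.17892147,  1.45705759])}
top {'K': array([[507.03788393,   0.        , 323.84012734],
       [  0.        , 507.03788393, 236.02879799],
       [  0.        ,   0.        ,   1.        ]]), 'R': array([[-0.01165561, -0.99975734,  0.01869235],
       [-0.99522813,  0.00978765, -0.09708337],
       [ 0.09687686, -0.01973472, -0.99510071]]), 't': array([0.10281462, 0.41769493, 1.0810712 ])}
```

View pics/scene0.png

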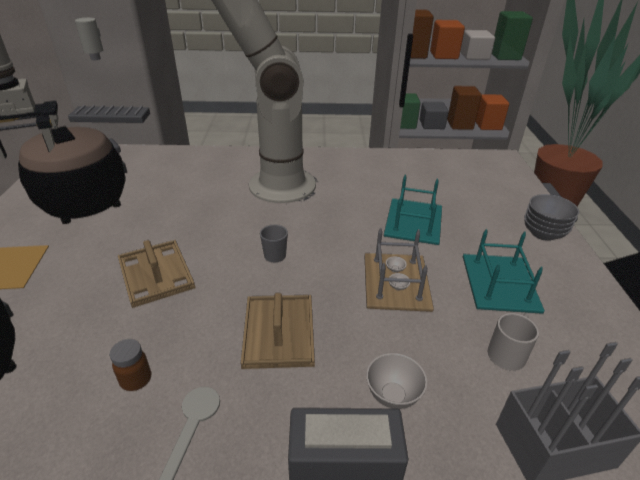

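View pics/top0.png

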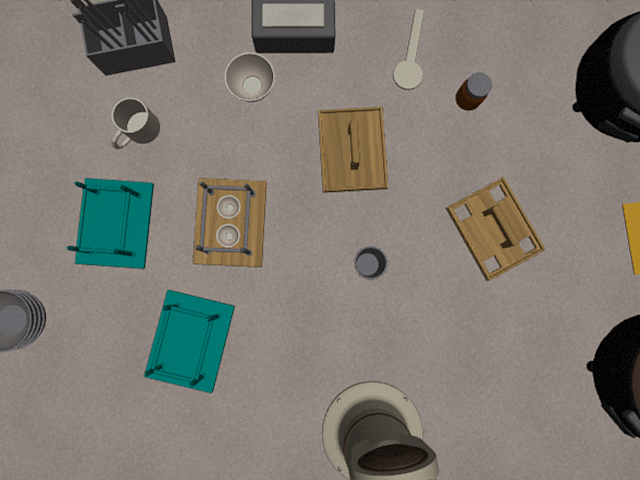

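The top picture shows the holed tray at about (495,229), with four pale corner holes. The plain tray is at (353,150), the stand with two white dishes at (230,222), and the turquoise look-alikes at (115,222) and (190,340). Next I'll measure the tray and stand from the depth images.

```bash
cat > h.py <<'E'
import numpy as np, cv2
from rig import imaging
def cloud(n,d):
    c=imaging.camera_info(n);K=c["K"];R=c["R"];t=c["t"]
    v,u=np.mgrid[0:480,0:640]
    P=np.stack([(u-K[0,2])/K[0,0]*d,(v-K[1,2])/K[1,1]*d,d],-1)-t
    W=P@R; W[d<=0]=np.nan
    return W
def rect(xy):
    (c,s,a)=cv2.minAreaRect((xy*1000).astype(np.float32)); 
    if s[0]<s[1]: s=(s[1],s[0]); a+=90
    a=(a+90)%180-90
    return np.round(c,1),np.round(s,1),round(a,2)
E
python3 - <<'E'
from h import *
for n in("top","scene"):
    z=np.load(f"pics/{n}0.npz"); W=cloud(n,z["d"]); print(n)
    im=z["im"].astype(int)
    wood=(im[...,2]-im[...,0])>25
    rois={"top":dict(tray=(440,170,550,285),stand=(185,170,275,275),plain=(312,98,392,198)),
     "scene":dict(tray=(112,232,200,306),stand=(355,222,440,312),plain=(236,285,322,372))}[n]
    for k,(a,b,c,d) in rois.items():
        S=W[b:d,a:c].reshape(-1,3); w=wood[b:d,a:c].ravel()
        print(k)
        for lo,hi in((.005,.03),(.015,.025),(.06,.09),(.066,.08),(.085,.125)):
            m=(S[:,2]>lo)&(S[:,2]<hi)
            if k!="stand" or hi<.05: m&=w
            if m.sum()>5: print(lo,hi,m.sum(),rect(S[m,:2]),"zmed %.4f max %.4f"%(np.median(S[m,2]),S[m,2].max()))
E
```

```text
top
tray
0.005 0.03 4235 (array([ 432.1, -278.7]), array([184.4, 146.5]), 27.6) zmed 0.0103 max 0.0283
0.015 0.025 847 (array([ 431.9, -278.2]), array([184.3, 145.7]), 27.37) zmed 0.0189 max 0.0248
0.06 0.09 363 (array([ 432. , -277.8]), array([91.9, 18. ]), 27.24) zmed 0.0727 max 0.0797
0.066 0.08 333 (array([ 432.2, -278.2]), array([91.9, 17.1]), 27.23) zmed 0.0729 max 0.0797
stand
0.005 0.03 3990 (array([452.5, 305.1]), array([189.6, 150.3]), -3.2) zmed 0.0116 max 0.0296
0.015 0.025 232 (array([451.2, 304.3]), array([184.1, 145.3]), -3.75) zmed 0.0158 max 0.0241
0.06 0.09 793 (array([451.6, 304.4]), array([138.8,  98.8]), -3.18) zmed 0.0690 max 0.0894
0.066 0.08 701 (array([451.6, 304.4]), array([138.7,  98.8]), -3.27) zmed 0.0692 max 0.0799
0.085 0.125 110 (array([451.9, 304.4]), array([138.3,  99. ]), -3.03) zmed 0.1024 max 0.1138
plain
0.005 0.03 4817 (array([612.4,  33. ]), array([185.1, 143.6]), 2.96) zmed 0.0102 max 0.0297
0.015 0.025 785 (array([612.4,  33.1]), array([185. , 143.6]), 2.91) zmed 0.0190 max 0.0249
0.06 0.09 336 (array([612.,  33.]), array([91.6, 16.6]), 2.88)
[... 626 characters left out ...]
2]), array([137.2,  40.9]), 47.97) zmed 0.0155 max 0.0160
0.06 0.09 583 (array([456.8, 302.6]), array([141.1, 100.5]), -3.51) zmed 0.0686 max 0.0900
0.066 0.08 419 (array([455.8, 303.1]), array([139.1,  99.7]), -3.08) zmed 0.0689 max 0.0799
0.085 0.125 165 (array([456.9, 302.8]), array([140.9,  99.9]), -3.59) zmed 0.0978 max 0.1134
plain
0.005 0.03 4470 (array([616. ,  30.9]), array([186.7, 143.5]), 2.93) zmed 0.0099 max 0.0299
0.015 0.025 768 (array([616. ,  30.9]), array([186.7, 143.5]), 2.93) zmed 0.0188 max 0.0250
0.06 0.09 276 (array([618. ,  30.9]), array([89.4, 16.1]), 3.53) zmed 0.0728 max 0.0766
0.066 0.08 256 (array([618. ,  30.9]), array([89.4, 16.1]), 3.53) zmed 0.0730 max 0.0766
```

```bash
cat >> h.py <<'E'
def plan(tx,ty,tz,yaw):
    from rig import get_obs
    from scipy.spatial.transform import Rotation as Ro
    o=get_obs(); q=o["ee_rot"]; R=Ro.from_quat([q[1],q[2],q[3],q[0]])
    T=Ro.from_euler("z",yaw,degrees=True)*Ro.from_euler("x",180,degrees=True)
    rv=(R.inv()*T).as_rotvec(degrees=True)
    rv2=(R.inv()*T*Ro.from_euler("z",180,degrees=True)).as_rotvec(degrees=True)
    dp=np.array([tx,ty,tz])-o["position"]*1000
    print("t %.2f pos"%o["time_s"],np.round(o["position"]*1000,1),"world d",np.round(dp,1),"F",np.round(o["contact_force"],2),"grip %.1f"%(o["grip_width"]*91.8))
    print("tool d(now)",np.round(R.inv().apply(dp),1),"rot",np.round(rv,2),"tool d(final frame)",np.round(T.inv().apply(dp),1))
E
python3 - <<'E'
from h import *
for n in("top","scene"):
    z=np.load(f"pics/{n}0.npz"); W=cloud(n,z["d"]).reshape(-1,3)
    for x0,x1,y0,y1 in((.15,.35,-.7,-.5),(.25,.45,-.5,-.38),(.33,.56,-.16,.2),(.2,.33,-.2,.2)):
        m=(W[:,0]>x0)&(W[:,0]<x1)&(W[:,1]>y0)&(W[:,1]<y1); print(n,x0,y0,W[m,2].max() if m.any() else None)
plan(434,-279,140,27.4)
E
```

```text
top 0.15 -0.7 0.1395778022937118
top 0.25 -0.5 0.02237155372858763
top 0.33 -0.16 0.07981608014255562
top 0.2 -0.2 0.07927869956185943
scene 0.15 -0.7 0.4937445385181932
scene 0.25 -0.5 0.3282874605938808
scene 0.33 -0.16 0.0779991619282345
scene 0.2 -0.2 0.07708895239362001
t 0.10 pos [ 249.1 -599.7  225.8] world d [184.9 320.7 -85.8] F [-1.07 -0.17  0.46] grip 91.7
tool d(now) [ 293.8 -225.    86.2] rot [-0.1  -0.01 -4.84] tool d(final frame) [ 311.7 -199.6   85.8]
```

Call:
{"op": "jog_arm", "data": {
  "commands": [0,0,0,0,0,-4.8,34.6,-22.2,0,0,0,0,34.6,-22.2,0,0,0,0,34.6,-22.2,0,0,0,0,34.6,-22.2,0,0,0,0,34.6,-22.2,16,0,0,0,34.6,-22.2,16,0,0,0,34.6,-22.2,16,0,0,0,34.6,-22.2,16,0,0,0,34.6,-22.2,16,0,0,0],
  "gripper": 60
}}

```text
time_s: 1.1
position: [0.4344, -0.2782, 0.146]
ee_rot: [-0.0, 0.972, 0.236, -0.0]
contact_force: [0.4, -0.6, -0.0]
grip_width: 0.653
```

Call:
{"op": "jog_arm", "data": {
  "commands": [0,0,0,0,0,0,0,0,0,0,0,0,0,0,0,0,0,0]
}}

```text
time_s: 1.4
position: [0.4336, -0.2809, 0.1468]
ee_rot: [0.0, 0.972, 0.236, -0.0]
contact_force: [-0.0, -0.2, -0.0]
grip_width: 0.656
```

Run:
```python
from h import *
plan(434,-279,45,27.4)
im,d=imaging.get_image("top"); cv2.imwrite("pics/top1.png",im)
im2,d=imaging.get_image("scene"); cv2.imwrite("pics/j1.png",np.hstack([cv2.resize(im[140:320,400:640],None,fx=1.6,fy=1.6),cv2.resize(im2[180:360,50:290],None,fx=1.6,fy=1.6)]))
```

```text
t 1.40 pos [ 433.6 -280.9  146.8] world d [   0.4    1.9 -101.8] F [-0.05 -0.15 -0.  ] grip 60.2
tool d(now) [  1.3  -1.6 101.8] rot [ 0.03  0.03 -0.12] tool d(final frame) [  1.2  -1.5 101.8]
```

View pics/j1.png

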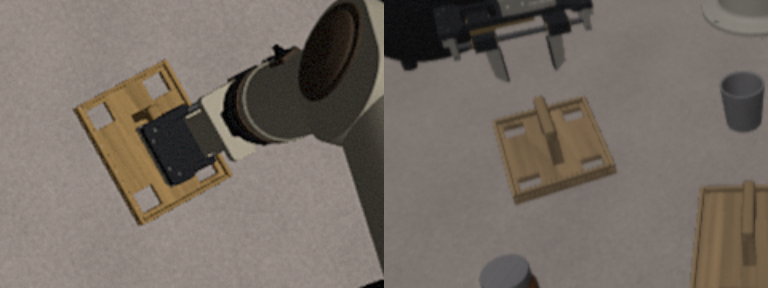

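The joined picture shows the open fingers above the handle bar, on either side of it: at about (185,140) in the left half, with the fingers at about (525,60) and the bar at (545,115) in the right half. Descending.

Call:
{"op": "jog_arm", "data": {
  "commands": [1,-1,15,0,0,0,0,-1,20,0,0,0,0,0,20,0,0,0,0,0,20,0,0,0,0,0,15,0,0,0,0,0,11,0,0,0,0,0,0,0,0,0,0,0,0,0,0,0]
}}

```text
time_s: 2.3
position: [0.4344, -0.2775, 0.0458]
ee_rot: [-0.0, 0.972, 0.237, 0.0]
contact_force: [-0.2, -0.5, 0.2]
grip_width: 0.657
```

Call:
{"op": "jog_arm", "data": {
  "commands": [0,0,0,0,0,0,0,0,0,0,0,0,0,0,0,0,0,0,0,0,0,0,0,0,0,0,0,0,0,0,0,0,0,0,0,0,0,0,0,0,0,0],
  "gripper": 0
}}

```text
time_s: 3.0
position: [0.4343, -0.2777, 0.0459]
ee_rot: [0.0, 0.972, 0.237, 0.0]
contact_force: [0.2, -0.5, 1.1]
grip_width: 0.171
```

Call:
{"op": "jog_arm", "data": {
  "commands": [0,0,-4,0,0,0,0,0,-8,0,0,0,0,0,-16,0,0,0,0,0,-22,0,0,0,0,0,-25,0,0,0,0,0,-25,0,0,0,0,0,-25,0,0,0,0,0,-18,0,0,0,0,0,-12,0,0,0,0,0,0,0,0,0]
}}

```text
time_s: 4.0
position: [0.4349, -0.2778, 0.2024]
ee_rot: [0.001, 0.972, 0.237, 0.001]
contact_force: [0.3, -0.2, -3.4]
grip_width: 0.173
```

Run:
```python
from h import *
plan(480,0,200,12)
im,d=imaging.get_image("top")
im2,d2=imaging.get_image("scene"); cv2.imwrite("pics/j2.png",np.hstack([cv2.resize(im[140:320,400:640],None,fx=1.6,fy=1.6),cv2.resize(im2[140:320,50:290],None,fx=1.6,fy=1.6)]))
```

```text
t 4.00 pos [ 434.9 -277.8  202.4] world d [ 45.1 277.8  -2.4] F [ 0.34 -0.25 -3.39] grip 15.9
tool d(now) [ 167.7 -226.     1.9] rot [ 0.15 -0.08 15.36] tool d(final frame) [ 101.9 -262.4    2.4]
```

View pics/j2.png

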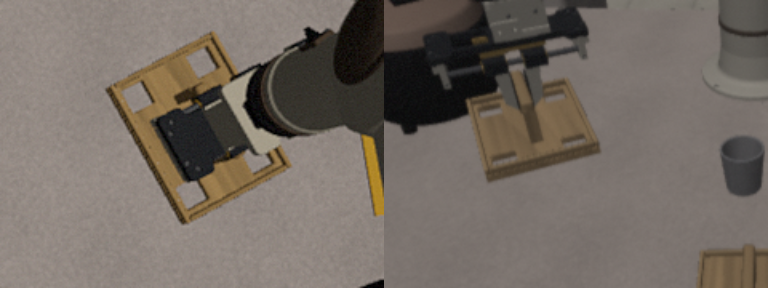

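The tray hangs level from the gripper, at about (535,125) in the right half. I'll carry it to a midpoint while turning it.

Call:
{"op": "jog_arm", "data": {
  "commands": [0,0,0,0,0,5,0,0,0,0,0,7,10,-16,0,0,0,3.4,13,-32,0,0,0,0,13,-35,0,0,0,0,13,-35,0,0,0,0,13,-35,0,0,0,0,13,-35,0,0,0,0,13,-35,0,0,0,0,13,-35,0,0,0,0]
}}

```text
time_s: 5.1
position: [0.4773, -0.0023, 0.1995]
ee_rot: [-0.0, 0.995, 0.104, -0.001]
contact_force: [1.1, -0.1, -3.3]
grip_width: 0.174
```

Run:
```python
from h import *
plan(454,304,200,-3.2)
```

```text
t 5.10 pos [477.3  -2.3 199.5] world d [-23.3 306.3   0.5] F [ 1.1  -0.09 -3.32] grip 15.9
tool d(now) [  40.7 -304.5   -0.4] rot [-0.03  0.13 15.16] tool d(final frame) [ -40.4 -304.5   -0.5]
```

Call:
{"op": "jog_arm", "data": {
  "commands": [0,-10,0,0,0,5,0,-20,0,0,0,5,-4,-30,0,0,0,5.2,-6,-38,0,0,0,0,-6,-40,0,0,0,0,-6,-40,0,0,0,0,-6,-40,0,0,0,0,-6,-38,0,0,0,0,-5,-25,0,0,0,0,-3,-16,0,0,0,0]
}}

```text
time_s: 6.1
position: [0.4423, 0.2969, 0.1992]
ee_rot: [-0.0, 1.0, -0.027, -0.002]
contact_force: [0.4, -0.7, -3.2]
grip_width: 0.169
```

Call:
{"op": "jog_arm", "data": {
  "commands": [0,0,0,0,0,0,0,0,0,0,0,0,0,0,0,0,0,0,0,0,0,0,0,0]
}}

```text
time_s: 6.5
position: [0.4446, 0.2929, 0.2003]
ee_rot: [0.001, 1.0, -0.029, -0.0]
contact_force: [1.4, 1.1, -3.7]
grip_width: 0.17
```

Run:
```python
from h import *
plan(454,304,200,-3.2)
im,d=imaging.get_image("top")
im2,d2=imaging.get_image("scene")
np.savez("pics/s3.npz",im=im,d=d,im2=im2,d2=d2)
cv2.imwrite("pics/j3.png",np.hstack([cv2.resize(im[130:330,120:330],None,fx=1.8,fy=1.8),cv2.resize(im2[130:330,310:520],None,fx=1.8,fy=1.8)]))
for n,i,dd,(a,b,c,e) in(("top",im,d,(130,130,330,330)),("scene",im2,d2,(330,130,480,300))):
    W=cloud(n,dd)[b:e,a:c].reshape(-1,3); i=i.astype(int)[b:e,a:c].reshape(-1,3); w=(i[:,2]-i[:,0])>25
    for lo,hi in((.145,.185),(.160,.178),(.2,.24)):
        m=w&(W[:,2]>lo)&(W[:,2]<hi)
        if m.sum()>5: print(n,lo,m.sum(),rect(W[m,:2]),np.median(W[m,2]))
```

```text
t 6.50 pos [444.6 292.9 200.3] world d [ 9.4 11.1 -0.3] F [ 1.38  1.11 -3.72] grip 15.6
tool d(now) [  8.7 -11.6   0.3] rot [ 0.06  0.02 -0.15] tool d(final frame) [  8.7 -11.6   0.3]
top 0.145 463 (array([447.7, 301.2]), array([227.9,  65.5]), -36.13) 0.1709081809675191
top 0.16 453 (array([447.7, 301.2]), array([227.9,  65.5]), -36.13) 0.17094875740868173
scene 0.145 2930 (array([446.2, 291.9]), array([186.2, 143.7]), -3.27) 0.16418868649131324
scene 0.16 2656 (array([446.2, 291.9]), array([186.2, 143.7]), -3.27) 0.1643738298162376
scene 0.2 207 (array([448.4, 291.7]), array([89.3, 16. ]), -3.26) 0.2264385254864733
```

View pics/j3.png

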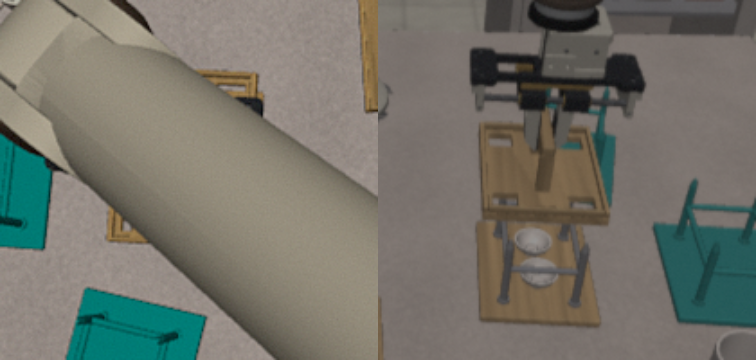

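The right half of the picture shows the tray level above the stand, about 10 mm off in both x and y; the scene camera agrees with the TCP reading on that. I'll correct it and lower to just above the posts.

Call:
{"op": "jog_arm", "data": {
  "commands": [3,-4,0,0,0,0,3,-4,0,0,0,0,2.7,-3.5,0,0,0,-0.1,0,0,5,0,0,0,0,0,10,0,0,0,0,0,10,0,0,0,0,0,5,0,0,0,0,0,0,0,0,0,0,0,0,0,0,0,0,0,0,0,0,0]
}}

```text
time_s: 7.6
position: [0.4538, 0.3058, 0.1711]
ee_rot: [-0.0, 1.0, -0.027, 0.0]
contact_force: [-0.1, 0.8, -2.6]
grip_width: 0.175
```

```bash
cat > look.py <<'E'
from h import *
import sys
plan(454,304,116,-3.2)
im2,d2=imaging.get_image("scene")
cv2.imwrite(f"pics/{sys.argv[1]}.png",cv2.resize(im2[180:330,340:470],None,fx=4,fy=4,interpolation=cv2.INTER_CUBIC))
zu=float(sys.argv[2])
a,b,c,e=340,150,470,320
W=cloud("scene",d2)[b:e,a:c].reshape(-1,3); i=im2.astype(int)[b:e,a:c].reshape(-1,3); w=(i[:,2]-i[:,0])>25
for lo,hi in((zu+.003,zu+.03),(zu+.06,zu+.085)):
    m=w&(W[:,2]>lo)&(W[:,2]<hi)
    if m.sum()>5: print(m.sum(),rect(W[m,:2]),np.median(W[m,2]))
# board-top tilt
m=w&(W[:,2]>zu+.005)&(W[:,2]<zu+.014)
A=np.c_[W[m,:2]-W[m,:2].mean(0),np.ones(m.sum())]; s=np.linalg.lstsq(A,W[m,2],rcond=None)[0]; print("board tilt deg",np.degrees(s[:2]),"z",s[2])
E
python3 look.py j4 0.124
```

```text
t 7.60 pos [453.8 305.8 171.1] world d [  0.2  -1.8 -55.1] F [-0.07  0.81 -2.65] grip 16.1
tool d(now) [ 0.2  1.8 55.1] rot [-0.03 -0.03  0.07] tool d(final frame) [ 0.3  1.8 55.1]
2831 (array([454.9, 304.4]), array([188.1, 143.8]), -2.99) 0.13484784258142696
159 (array([459.5, 304.3]), array([84.7, 15.8]), -2.8) 0.1977479522669003
board tilt deg [-0.15802171  0.09102883] z 0.13425970718558808
```

View pics/j4.png

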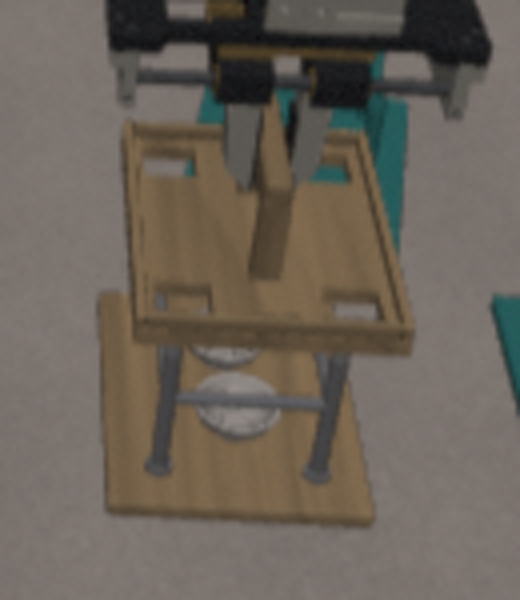

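The tray sits about 12 mm above the post tops, which line up under the front holes near (185,300) and (350,305). It needs about 1.5 mm of correction in y. Lowering onto the posts.

Call:
{"op": "jog_arm", "data": {
  "commands": [0.2,1.5,0,0,0,0,0,0,5,0,0,0,0,0,5,0,0,0,0,0,5,0,0,0,0,0,5,0,0,0,0,0,5,0,0,0,0,0,5,0,0,0,0,0,0,0,0,0,0,0,0,0,0,0]
}}

```text
time_s: 8.55
position: [0.4536, 0.3041, 0.1406]
ee_rot: [0.0, 1.0, -0.027, -0.0]
contact_force: [0.4, -0.7, -2.7]
grip_width: 0.174
```

```bash
python3 look.py j5 0.095
```

```text
t 8.55 pos [453.6 304.1 140.6] world d [  0.4  -0.1 -24.6] F [ 0.36 -0.71 -2.66] grip 16.0
tool d(now) [ 0.4  0.1 24.6] rot [0.01 0.01 0.08] tool d(final frame) [ 0.4  0.1 24.6]
2721 (array([454.8, 303. ]), array([186.7, 144. ]), -3.17) 0.10442333307968389
152 (array([459.9, 302.1]), array([82.3, 15.2]), -2.09) 0.16717184434936816
board tilt deg [-0.0046467  -0.00552813] z 0.10410230732325439
```

View pics/j5.png

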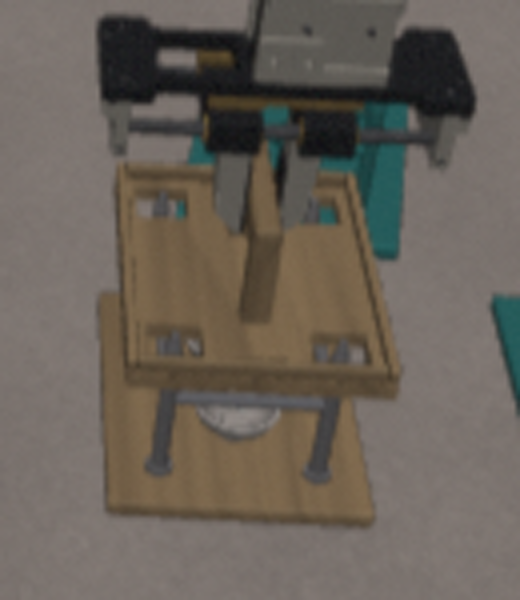

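The post tips are coming through all four holes: (170,335), (350,345), (163,205) and (315,210). There's no contact force and the tray is level, so I'll keep lowering, slowly at the end.

Call:
{"op": "jog_arm", "data": {
  "commands": [0,0,5,0,0,0,0,0,5,0,0,0,0,0,5,0,0,0,0,0,3,0,0,0,0,0,2,0,0,0,0,0,1,0,0,0,0,0,1,0,0,0,0,0,0,0,0,0,0,0,0,0,0,0]
}}

```text
time_s: 9.5
position: [0.4538, 0.3041, 0.1189]
ee_rot: [-0.0, 1.0, -0.027, 0.0]
contact_force: [-0.4, -0.3, -4.1]
grip_width: 0.171
```

Call:
{"op": "jog_arm", "data": {
  "commands": [0,0,0.5,0,0,0,0,0,0.5,0,0,0,0,0,0.5,0,0,0,0,0,0,0,0,0,0,0,0,0,0,0]
}}

```text
time_s: 10.0
position: [0.4537, 0.304, 0.1172]
ee_rot: [0.0, 1.0, -0.027, -0.0]
contact_force: [1.1, -0.3, -4.4]
grip_width: 0.173
```

Call:
{"op": "jog_arm", "data": {
  "commands": [0,0,0.5,0,0,0,0,0,0.5,0,0,0,0,0,0,0,0,0,0,0,0,0,0,0]
}}

```text
time_s: 10.4
position: [0.4537, 0.304, 0.1162]
ee_rot: [-0.0, 1.0, -0.027, 0.0]
contact_force: [0.3, -0.3, -2.9]
grip_width: 0.171
```

Call:
{"op": "jog_arm", "data": {
  "commands": [0,0,0.5,0,0,0,0,0,0,0,0,0,0,0,0,0,0,0]
}}

```text
time_s: 10.7
position: [0.4538, 0.3041, 0.1159]
ee_rot: [-0.0, 1.0, -0.027, 0.0]
contact_force: [-0.8, -0.5, -1.9]
grip_width: 0.167
```

Contact is starting: z moved less than commanded and the load is dropping.

Call:
{"op": "jog_arm", "data": {
  "commands": [0,0,0.5,0,0,0,0,0,0,0,0,0,0,0,0,0,0,0]
}}

```text
time_s: 11.0
position: [0.4538, 0.304, 0.1159]
ee_rot: [0.0, 1.0, -0.027, 0.0]
contact_force: [-3.1, -1.7, 6.8]
grip_width: 0.171
```

```bash
python3 look.py j6 0.070
```

```text
t 11.00 pos [453.8 304.  115.9] world d [ 0.2 -0.   0.1] F [-3.15 -1.69  6.83] grip 15.7
tool d(now) [ 0.2  0.  -0.1] rot [ 0.01 -0.03  0.07] tool d(final frame) [ 0.2  0.  -0.1]
2590 (array([455.5, 302.8]), array([185.3, 144. ]), -3.11) 0.0796928680423481
153 (array([460.6, 302. ]), array([81.1, 15.1]), -2.98) 0.14236064174210372
board tilt deg [-0.03202202  0.04648986] z 0.07929241475304183
```

View pics/j6.png

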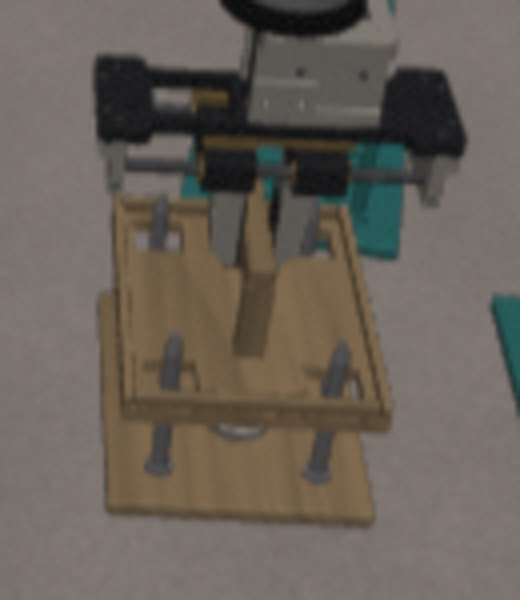

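The tray is seated. All four posts stand through the holes, with tops at (173,340), (343,345), (160,200) and (313,205). The board top is at about 0.0795 m with tilt under 0.05°, and it presses down lightly. Releasing and retreating.

Call:
{"op": "jog_arm", "data": {
  "commands": [0,0,-0.5,0,0,0,0,0,0,0,0,0]
}}

```text
time_s: 11.25
position: [0.4538, 0.304, 0.1159]
ee_rot: [-0.0, 1.0, -0.027, 0.0]
contact_force: [-2.0, -1.1, 2.3]
grip_width: 0.167
```

Call:
{"op": "jog_arm", "data": {
  "commands": [0,0,0,0,0,0,0,0,0,0,0,0,0,0,0,0,0,0,0,0,0,0,0,0,0,0,0,0,0,0,0,0,0,0,0,0],
  "gripper": 50
}}

```text
time_s: 11.85
position: [0.4538, 0.304, 0.1157]
ee_rot: [-0.0, 1.0, -0.027, 0.0]
contact_force: [-0.0, -0.5, 0.4]
grip_width: 0.54
```

Call:
{"op": "jog_arm", "data": {
  "commands": [0,0,-5,0,0,0,0,0,-15,0,0,0,0,0,-25,0,0,0,0,0,-30,0,0,0,0,0,-30,0,0,0,0,0,-30,0,0,0,0,0,-25,0,0,0,0,0,-10,0,0,0,0,0,0,0,0,0,0,0,0,0,0,0]
}}

```text
time_s: 12.85
position: [0.4533, 0.3036, 0.2851]
ee_rot: [0.0, 1.0, -0.027, -0.0]
contact_force: [0.4, 0.4, 0.2]
grip_width: 0.545
```

```bash
python3 look.py j7 0.070
```

```text
t 12.85 pos [453.3 303.6 285.1] world d [   0.7    0.4 -169.1] F [0.35 0.43 0.19] grip 50.0
tool d(now) [  0.7  -0.6 169.1] rot [0.04 0.04 0.06] tool d(final frame) [  0.6  -0.5 169.1]
2750 (array([455.9, 302.3]), array([188.5, 143.8]), -2.89) 0.07983786044765015
193 (array([458.4, 302.7]), array([84.9, 15.6]), -2.86) 0.14265423010134123
board tilt deg [0.00675987 0.03094743] z 0.07938922005508438
```

View pics/j7.png

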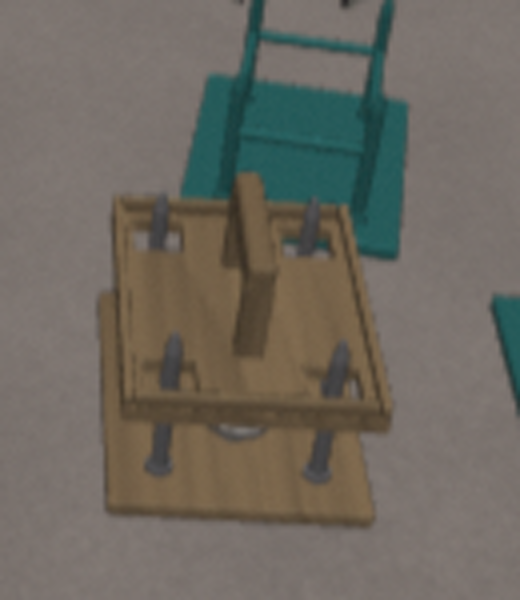

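The gripper is clear, and the tray lies flat with the four posts through at (175,345), (343,350), (160,205) and (313,210). Handing in.

Run:
```python
from rig import env
print(env.close_job())
```

```text
the job is handed in; nothing more can be done
None
```

The holed tray is on the stand: I picked it up by its handle, lined it up, lowered it with a light push of about 10 N, let go and backed off. I handed in at about 13 s of the 42 s allowed.

**Last checks:**
- **Posts:** all four stand up through the corner holes.
- **Seating:** the board's top is at 79.4 mm (80 mm expected on the rails), and its tilt is under 0.05°.
- **Alignment:** the tray is within about 1 mm and 0.5° of the stand, well inside the 10 mm of play.
- **Gripper:** it was about 170 mm above its release height, and the force reading was close to zero.

**Disagreement:** the two cameras differed by about 4 mm in x and 2 mm in y. The difference was about the same for every object, so it cancelled in the alignment.

**Not checked:** I didn't measure the plain tray again at the end. Nothing I did came near it: the carried tray passed well above the height of its handle.

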